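# Right the fallen oil bottle and put it back under the pantry shelf riser

### The arm

A 6-joint arm with a two-finger parallel gripper is mounted at the origin on the work surface. World frame = base frame: x ahead of the robot, y to its left, z up, the work surface at z = 0. Lengths are in m, angles in degrees, forces in N, time in s.
With the tool pointing down it reaches from about 0.3 to 0.75 m from the base axis. Payload 8.5 kg.
Tool frame: the origin (TCP) lies midway between the tips of the shut fingers; the grasp point (between the pads) lies grasp_offset behind it (grasp_offset is the distance from the TCP to the grasp point, in m); z points along the fingers, y is the line along which they close (so a half turn about z gives the same grasp; the last joint's range is limited). The gripper opens to 85 mm and grips with 20 to 120 N. Pads are 22 mm wide; open, the fingers measure 114 mm over their backs; the gripper's body (76 mm by 85 mm) begins 54 mm behind the grasp point. The pads swing forward as they close: fully open they stand 13 mm farther back than shut.
Start: joints at [59.914, 21.807, 74.336, -0, 83.858, -12.336], TCP at [0.168, 0.524, 0.231] pointing down, gripper open.
Joint ranges: [-178.18, 178.18], [-50.72, 133.34], [12.68, 142.11], [-81.47, 261.47], [9.98, 163.14], [-165.26, 165.26]. Speed limits (degrees/s): [136.94, 136.94, 180, 180, 180, 180].

### API

Orientations are given as a 3x3 rotation matrix whose columns are the frame's x, y, z axes.
In Python, from rig import observe, get_image, camera_params, close_job, grasp_offset gives the robot as it stands.
- The arm moves only by the shell command python3 -m handwheel 'ROWS' [OPENING] [FORCE]. ROWS is JSON, a list of rows, each a list of 2 entries, a list of its own where there are three numbers: the shift along the tool's x, y, z as a fraction of full scale, then the turn, a rotation vector about the tool's x, y, z as a fraction of full scale. In form: [[[dx, dy, dz], [ax, ay, az]], ...]. A call has 1 to 10 rows; each row is the pose to reach, as a shift and turn from the pose commanded when the call began, along the tool's axes at that moment, turning the shorter way round; what a row does not reach only later rows make up. Full scale, the value 1, is 0.5 m for a shift and pi rad for a turn. A row lasts 1/10 s, in which the tool goes at most 50 mm and 8.59 degrees, less where a joint would pass 70% of its speed; a pose out of reach is approached as far as the arm can. A call with a number of a shift or a turn outside -1 to 1 is refused whole. A call with a gripper value outside its range is refused whole. OPENING is the opening, from 0 (shut) to 1 (fully open), set as the call begins (- or left out, the last holds). The fingers move at their own pace and stop on an object; FORCE is the grip in N (left out, the last holds). Time passes only in rows, so rows that repeat a pose let the fingers close. It gives the time, the measured TCP pose, the force, the opening and the grip force at its end, in the units of the state.
- observe(): the state, without advancing time (a new reading comes with each control period).
- get_image(name): name is "side" or "top"; returns (picture, depth): 400x640x3 uint8, red, green, blue; 400x640 float32, m along the optical axis (not along the pixel's ray), 0 where there is no reading.
- camera_params(name): a dict with "K" (3x3 intrinsics, pixels), "R" (3x3) and "t" (3): a world point X has camera coordinates R X + t. Camera axes: x right, y down, z forward; pixel columns grow to the right and rows downward; lengths in m; the calibration is good to about 2 mm. A picture is of the moment at which its call begins. camera_params takes no time and is no camera call.
- close_job(): hands the job in; it is judged then, once.
The state is a dict: "time_s": time; "q": joint angles; "qvel": joint speeds; "joint_efforts": joint torques, N m; "position": TCP position; "tool_rot": TCP orientation; "ft_force": force on the tool from outside, world axes, zero at the start; "wrist_torque": the same for the moment, N m; "grip_width": finger opening in m; "gripper_force": force on a finger pad.
Only numpy, scipy, OpenCV 4.12 (cv2) and the standard library are available. Lean on these libraries where they do the work, as an engineer would, in place of code of your own. Each camera call takes 0.05 s, during which the arm holds its last target. There are 200 camera calls.

### The job

The amber oil bottle has fallen over on the pantry counter. Pick it up and stand it upright on the empty cork coaster under the white wire shelf riser, in the gap in the row of preserve jars, with its foot wholly on the coaster. Leave the two jars, the tin and the mug standing where they are.

Things in the scene. Friction and masses are not known exactly. Their poses are not given: they have to be found in the camera images.
- bottle: Amber oil bottle, black cap, paper label; 160 mm tall, about 0.3 kg. Square body 52 x 52 mm (flat sides along its x and y) up to 105 mm, shoulder narrowing to a 28 mm neck at 125 mm, cap 32 mm across from 142 to 160 mm. Origin: centre of its foot; z axis runs from foot to cap. It starts lying on the counter (on a flat side, axis 26 mm high), neck roughly to the robot's right (-y).
- riser: White wire shelf riser, fixed on the counter, open front and back: 470 mm wide (its y), 170 deep (its x), 205 high. Origin: centre of its footprint at counter height; x points inwards, roughly world +y (front edge, facing the robot's right, at x = -85 mm). Underside of its wire top 194 mm above the counter. Legs of 10 mm wire at x = +-80, y = +-230 mm; foot wires along x join them.
- coaster: Round cork coaster, diameter 92 mm, 3 mm thick, fixed on the counter under the riser, 43 mm behind its front edge. It is in one of three places in a row (105 mm apart); the jars stand in the other two. Origin: centre of its underside, at counter height.
- jar_red: Preserve jar, red-brown with a brass lid, diameter 68 mm, 80 mm tall. Stands upright under the riser. Origin: centre of its underside.
- jar_green: Preserve jar, green glass with a steel lid, diameter 68 mm, 80 mm tall. Stands upright under the riser. Origin: centre of its underside.
- tin: Food tin with a red label, diameter 70 mm, 58 mm tall, standing on the counter. Origin: centre of its underside.
- mug: Blue mug, diameter 76 mm, 85 mm tall, with its handle at its +y side (reaching about 65 mm from its axis), standing on the counter near the robot. Origin: centre of its underside.

How it is judged (in metres and radians):
At the end, for the whole second after the job is handed in: The bottle stands upright (within 6 degrees) at rest on the coaster, its axis within 18 mm of the coaster's centre, released; both jars, the tin and the mug stand upright within 20 mm of where they began (angle between bottle's own z axis and vertical below 0.1 rad and horizontal distance between bottle and coaster below 0.018 m and z of bottle in the frame of coaster between 0 and 0.007 m and linear speed of bottle below 0.02 m/s and contact force between bottle and the fingers below 0.1 N and distance of each of jar_red, jar_green, tin, mug from where it was at the start of the episode below 0.02 m and angle between each of jar_red, jar_green, tin, mug's own z axis and vertical below 0.15 rad); the robot touches nothing.
It fails at once if a jar, the tin or the mug is shoved more than 30 mm or tipped more than 25 degrees (distance of any of jar_red, jar_green, tin, mug from where it was at the start of the episode above 0.03 m or angle between any of jar_red, jar_green, tin, mug's own z axis and vertical above 0.44 rad).
It also fails if it takes over 45 s, if anything falls off the work surface, if the arm or the gripper's body presses on something with over 40 N, if the wrist force passes 120 N, or if a joint passes its speed limit or range.

## Working session

There is one attempt and no reset: what is moved stays moved. The work goes in short steps, Python scripts to look and compute and a shell command to move; the robot and the scene stay as the last step left them, time stands still between calls to the robot, and variables do not carry over. Pictures are saved under pics/ and viewed, at most 10 in all, crops included, and the job is handed in when it is done.

```bash
mkdir -p pics
python3 - <<'E'
from rig import *
import cv2,numpy as np
for n in("side","top"):
    im,d=get_image(n); np.savez(f"{n}0.npz",im=im,d=d); cv2.imwrite(f"pics/{n}0.png",im[:,:,::-1])
    p=camera_params(n); print(n,p["K"],p["R"],p["t"])
s=observe(); print(s["time_s"],s["position"],s["tool_rot"],s["grip_width"],grasp_offset)
E
```

```text
side [[512.09764385   0.         313.41595971]
 [  0.         512.09764385 200.11702915]
 [  0.           0.           1.        ]] [[-0.80028705  0.59947806 -0.01291117]
 [ 0.47968572  0.62715082 -0.61366396]
 [-0.35978083 -0.49730062 -0.78946175]] [ 0.38825982 -0.28713863  1.00210022]
top [[414.92426562   0.         319.62577113]
 [  0.         414.92426562 204.36879465]
 [  0.           0.           1.        ]] [[-0.01525534 -0.99945794  0.02917373]
 [-0.99639248  0.01275954 -0.08390005]
 [ 0.08348233 -0.03034841 -0.99604702]] [0.06927056 0.55605804 0.69176854]
0.1 [0.16756405 0.52359285 0.23076448] [[-9.52400872e-01  3.04847723e-01 -6.67414894e-04]
 [ 3.04848317e-01  9.52400233e-01 -1.14006609e-03]
 [ 2.88099550e-04 -1.28926024e-03 -9.99999127e-01]] 0.08533245892105419 0.0187
```

View pics/side0.png

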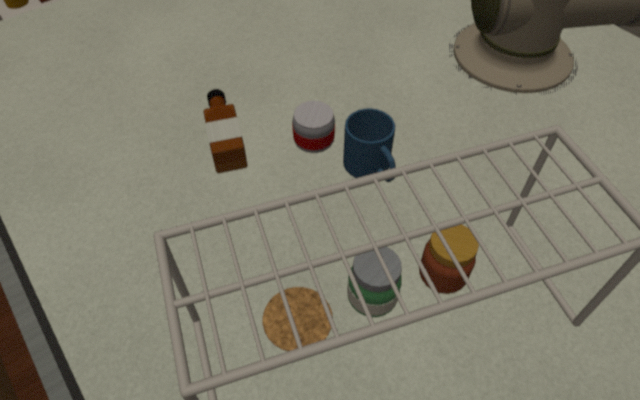

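View pics/top0.png

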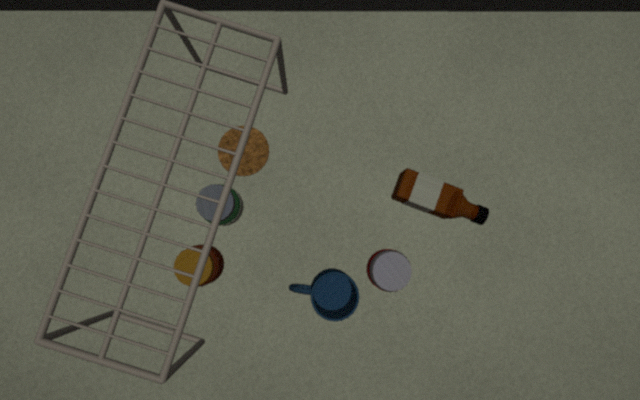

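Side view: the coaster is at about (297,318), at the far end of the row, with green at (375,280) and red at (448,258). Top view: the coaster is at (243,150), and the bottle's foot is at (400,185) with its cap at (480,214).

```bash
cat > u.py <<'E'
import numpy as np,cv2
from rig import *
def cloud(n,d):
    p=camera_params(n);K,R,t=p["K"],p["R"],p["t"]
    v,u=np.mgrid[:d.shape[0],:d.shape[1]]
    c=np.stack([(u-K[0,2])/K[0,0]*d,(v-K[1,2])/K[1,1]*d,d],-1)
    return (c-t)@R
E
python3 - <<'E'
from u import *
from scipy.optimize import least_squares
np.set_printoptions(precision=4,suppress=True)
boxes={"top":{"coaster":(210,115,280,185),"bottle":(385,155,500,235),"green":(190,175,250,232),"red":(165,238,230,292),"tin":(360,242,420,300),"mug":(280,262,365,325)},
"side":{"coaster":(255,280,340,358),"bottle":(195,80,255,180),"green":(340,240,410,320),"red":(415,220,485,300),"tin":(285,95,340,155),"mug":(335,100,405,185)}}
for n in("top","side"):
    z=np.load(n+"0.npz");im,d=z["im"],z["d"];P=cloud(n,d);h=cv2.cvtColor(im,cv2.COLOR_RGB2HSV)
    ok=d>0
    for k,(a,b,c,e) in boxes[n].items():
        m=np.zeros_like(ok);m[b:e,a:c]=1;m&=ok
        Z=P[...,2]
        if k=="coaster": m&=(h[...,1]>90)&(Z<.03)
        elif k=="bottle": m&=(Z>.012)
        elif k in("green","red"): m&=(abs(Z-.08)<.012)
        elif k=="tin": m&=(abs(Z-.058)<.008)
        else: m&=(Z>.06)
        q=P[m]
        (cx,cy),r=cv2.minEnclosingCircle(q[:,:2].astype(np.float32))
        print(n,k,len(q),"mean",q.mean(0),"circ",cx,cy,r)
        if k=="bottle":
            rr=cv2.minAreaRect((q[:,:2]*1000).astype(np.float32));print(rr,"zmax",np.percentile(q[:,2],[50,95,99]))
            top=q[q[:,2]>.045];rr=cv2.minAreaRect((top[:,:2]*1000).astype(np.float32));print("body",rr)
    m=ok&(P[...,2]>.19)&(P[...,2]<.22)&(P[...,0]<.9)
    print(n,"riser",cv2.minAreaRect((P[m][:,:2]*1000).astype(np.float32)),np.median(P[m][:,2]))
    m=ok&(abs(P[...,2])<.006);print("table z med",np.median(P[m][:,2]))
E
```

```text
top coaster 1522 mean [0.6555 0.1931 0.0021] circ 0.6572583913803101 0.19582293927669525 0.04571760445833206
top bottle 2793 mean [ 0.5645 -0.1341  0.0463] circ 0.5618342757225037 -0.14670461416244507 0.08222801983356476
((562.2537841796875, -147.88583374023438), (160.7080841064453, 53.4443359375), 68.36924743652344) zmax [0.0505 0.053  0.054 ]
body ((570.482177734375, -127.40818786621094), (116.12276458740234, 53.253440856933594), 68.31720733642578)
top green 800 mean [0.5575 0.2304 0.0789] circ 0.5576425194740295 0.2287776917219162 0.02994990348815918
top red 813 mean [0.4587 0.2634 0.0791] circ 0.4577571451663971 0.26193541288375854 0.0301053486764431
top tin 1226 mean [ 0.444  -0.0522  0.0572] circ 0.4444597661495209 -0.05210399627685547 0.03311610966920853
top mug 698 mean [0.4081 0.0507 0.0781] circ 0.4107822775840759 0.058349255472421646 0.053313277661800385
top riser ((570.8151245117188, 268.91912841796875), (170.37469482421875, 470.54052734375), 71.64900970458984) 0.2023465882624206
table z med -0.0007581066507926959
side coaster 2960 mean [0.6614 0.1974 0.0015] circ 0.65995
[... 301 characters left out ...]
y ((574.291259765625, -122.42324829101562), (112.5128173828125, 52.425228118896484), 68.02787017822266)
side green 1478 mean [0.5645 0.2352 0.0778] circ 0.560494601726532 0.231710284948349 0.030280983075499535
side red 1343 mean [0.464  0.2686 0.0775] circ 0.4616970419883728 0.26510724425315857 0.030167317017912865
side tin 906 mean [ 0.4484 -0.0486  0.0555] circ 0.44654718041419983 -0.05020185187458992 0.032988209277391434
side mug 1904 mean [0.4504 0.0914 0.1083] circ 0.48418641090393066 0.10170267522335052 0.13005079329013824
side riser ((573.9257202148438, 271.0396728515625), (171.07913208007812, 469.1783447265625), 71.51708221435547) 0.20163236763257877
table z med -0.002009122930540899
```

```bash
cat > kin.py <<'E'
import numpy as np
from scipy.spatial.transform import Rotation as Ro
# orientation model (PUMA-like): R = Rz(j1) Ry(phi) Rz(q4) Ry(q5) Rz(q6) C
def ori(j1,phi,q4,q5,q6): return (Ro.from_euler('ZYZYZ',[j1,phi,q4,q5,q6],degrees=True)*Ro.from_matrix(np.array([[0,-1,0],[1,0,0],[0,0,1.]]))).as_matrix()
def wrist(R,j1,phi):
    C=np.array([[0,-1,0],[1,0,0],[0,0,1.]])
    M=Ro.from_euler('ZY',[j1,phi],degrees=True).as_matrix().T@R@C.T
    return Ro.from_matrix(M).as_euler('ZYZ',degrees=True)
def tool(azb, beta, bz, sgn, az=None):
    """tool R: z = cos(beta)*side - sin(beta)*bz, x = sgn*(bz component)"""
    bz=np.array(bz,float);s=np.array(azb,float)
    z=np.cos(beta)*s-np.sin(beta)*bz; x=sgn*(np.cos(beta)*bz+np.sin(beta)*s)
    return np.stack([x,np.cross(z,x),z],1)
d=np.radians
def grasp(beta,sgn,ab=248.3): return tool([0,0,-1],d(beta),[np.cos(d(ab)),np.sin(d(ab)),0],sgn)
def place(beta,sgn,az): return tool([np.cos(d(az)),np.sin(d(az)),0],d(beta),[0,0,1],sgn)
E
python3 - <<'E'
from kin import *
np.set_printoptions(precision=1,suppress=True)
print(np.round(ori(59.914,21.807+74.336,0,83.858,-12.336),3))
for s in(1,-1):
  for b in(0,20,30): print(s,b,"grasp",*[wrist(grasp(b,s),-26,p) for p in(95,115)])
  for b in (0,20,30):
    for az in(50,72,90,110): print(s,b,az,*[wrist(place(b,s,az),-13,p) for p in(95,110,125)])
E
```

```text
Traceback (most recent call last):
  File "kin.py", line 4, in ori
    def ori(j1,phi,q4,q5,q6): return (Ro.from_euler('ZYZYZ',[j1,phi,q4,q5,q6],degrees=True)*Ro.from_matrix(np.array([[0,-1,0],[1,0,0],[0,0,1.]]))).as_matrix()
                                      ~~~~~~~~~~~~~^^^^^^^^^^^^^^^^^^^^^^^^^^^^^^^^^^^^^^^^
  File "scipy/spatial/transform/_rotation.pyx", line 1413, in scipy.spatial.transform._rotation.Rotation.from_euler
ValueError: Expected axis specification to be a non-empty string of upto 3 characters, got ZYZYZ
```

```bash
sed -i "s/Ro.from_euler('ZYZYZ',\[j1,phi,q4,q5,q6\],degrees=True)\*/Ro.from_euler('ZY',[j1,phi],degrees=True)*Ro.from_euler('ZYZ',[q4,q5,q6],degrees=True)*/" kin.py
python3 - <<'E'
from kin import *
np.set_printoptions(precision=1,suppress=True)
print(np.round(ori(59.914,21.807+74.336,0,83.858,-12.336),3))
for s in(1,-1):
  for b in(0,20,30): print(s,b,"grasp",*[wrist(grasp(b,s),-26,p) for p in(95,115)])
  for b in (0,20,30):
    for az in(50,72,90,110): print(s,b,az,*[wrist(place(b,s,az),-13,p) for p in(95,110,125)])
E
```

```text
[[-1.   0.3 -0. ]
 [ 0.3  1.  -0. ]
 [ 0.  -0.  -1. ]]
1 0 grasp [  0.   85.  175.7] [  0.   65.  175.7]
1 20 grasp [ 20.   86.8 174.3] [ 21.6  68.  167. ]
1 30 grasp [ 29.9  87.8 173.8] [ 31.9  70.6 163.4]
1 0 50 [92.5 63.1 -5.6] [ 99.9  64.7 -22.2] [106.3  68.2 -38.2]
1 0 72 [90.4 85.  -5. ] [ 91.7  85.3 -20.1] [ 92.9  85.9 -35.1]
1 0 90 [ 88.8 102.9  -5.1] [ 85.5 102.2 -20.5] [ 82.5 100.6 -35.7]
1 0 110 [ 86.8 122.9  -6. ] [ 77.5 120.8 -23.5] [ 69.6 116.5 -39.9]
1 20 50 [70.1 62.9  4.7] [ 78.2  58.8 -11.8] [ 87.6  56.9 -29.4]
1 20 72 [70.4 83.6 -3. ] [ 72.6  78.8 -17.4] [ 76.   74.7 -32.2]
1 20 90 [ 68.6 100.4  -9.3] [ 66.7  94.7 -23.3] [ 66.3  88.7 -37. ]
1 20 110 [ 63.9 118.7 -17.8] [ 57.8 111.3 -32.2] [ 53.9 102.9 -45.2]
1 30 50 [59.  64.2  9.6] [66.5 57.3 -5.7] [ 76.6  52.5 -23.1]
1 30 72 [60.3 83.2 -1.9] [ 62.8  76.  -15.3] [ 67.   69.6 -29.5]
1 30 90 [ 58.6  98.7 -10.9] [ 57.6  90.7 -23.7] [ 58.3  82.7 -36.4]
1 30 110 [ 53.4 115.2 -22.5] [ 49.  105.8 -35. ] [ 46.9  95.7 -46.3]
-1 0 grasp [ 0.  85.  -4.3] [ 0.  65.  -4.3]
-1 20 grasp [20.  86.8 -5.7] [ 21.6  68.  -13. ]
-1 30
[... 176 characters left out ...]
.9]
-1 0 90 [ 88.8 102.9 174.9] [ 85.5 102.2 159.5] [ 82.5 100.6 144.3]
-1 0 110 [ 86.8 122.9 174. ] [ 77.5 120.8 156.5] [ 69.6 116.5 140.1]
-1 20 50 [  70.1   62.9 -175.3] [ 78.2  58.8 168.2] [ 87.6  56.9 150.6]
-1 20 72 [ 70.4  83.6 177. ] [ 72.6  78.8 162.6] [ 76.   74.7 147.8]
-1 20 90 [ 68.6 100.4 170.7] [ 66.7  94.7 156.7] [ 66.3  88.7 143. ]
-1 20 110 [ 63.9 118.7 162.2] [ 57.8 111.3 147.8] [ 53.9 102.9 134.8]
-1 30 50 [  59.    64.2 -170.4] [ 66.5  57.3 174.3] [ 76.6  52.5 156.9]
-1 30 72 [ 60.3  83.2 178.1] [ 62.8  76.  164.7] [ 67.   69.6 150.5]
-1 30 90 [ 58.6  98.7 169.1] [ 57.6  90.7 156.3] [ 58.3  82.7 143.6]
-1 30 110 [ 53.4 115.2 157.5] [ 49.  105.8 145. ] [ 46.9  95.7 133.7]
```

```bash
cat >> u.py <<'E'
from kin import *
import json,os
def rel(p,R,p0=None,R0=None):
    s=observe();p0=np.array(s["position"]) if p0 is None else p0;R0=np.array(s["tool_rot"]) if R0 is None else R0
    a=R0.T@(np.array(p)-p0)/.5; r=Ro.from_matrix(R0.T@R).as_rotvec()/np.pi
    print("shift",np.round(a,4).tolist(),"turn",np.round(r,4).tolist(),"mm",np.linalg.norm(a)*500,"deg",np.linalg.norm(r)*180)
def log():
    s=observe();open("q.jsonl","a").write(json.dumps([list(map(float,s["q"])),list(map(float,s["position"]))])+"\n")
    print("t",s["time_s"],"q",np.round(s["q"],1),"p",np.round(s["position"],4),"f",np.round(s["ft_force"],1),"w",round(s["grip_width"],4),"gf",s["gripper_force"])
E
python3 - <<'E'
from u import *
log()
rel([.45,0,.33],grasp(20,-1))
E
```

```text
t 0.1 q [ 59.9  21.8  74.4   0.   83.9 -12.3] p [0.1676 0.5236 0.2308] f [-0.9 -0.1 -0.5] w 0.0853 gf 0.0
shift [-0.8572, -0.8254, -0.1977] turn [-0.0914, 0.0852, 0.5161] mm 603.1311822086052 deg 95.57526830201492
```

```bash
python3 -m handwheel '[[[-0.857,-0.825,-0.198],[-0.091,0.085,0.516]],[[-0.857,-0.825,-0.198],[-0.091,0.085,0.516]],[[-0.857,-0.825,-0.198],[-0.091,0.085,0.516]],[[-0.857,-0.825,-0.198],[-0.091,0.085,0.516]],[[-0.857,-0.825,-0.198],[-0.091,0.085,0.516]],[[-0.857,-0.825,-0.198],[-0.091,0.085,0.516]],[[-0.857,-0.825,-0.198],[-0.091,0.085,0.516]],[[-0.857,-0.825,-0.198],[-0.091,0.085,0.516]],[[-0.857,-0.825,-0.198],[-0.091,0.085,0.516]],[[-0.857,-0.825,-0.198],[-0.091,0.085,0.516]]]' 1 40
python3 - <<'E'
from u import *
log()
R=grasp(20,-1)
rel(np.array([.5714,-.127,.0124])-.1*R[:,2],R)
E
```

```text
time_s: 1.1
position: [0.4022, 0.0876, 0.3138]
tool_rot: [[0.201, 0.975, 0.093], [0.927, -0.22, 0.303], [0.316, 0.026, -0.948]]
ft_force: [1.9, 1.2, 0.3]
grip_width: 0.0857
gripper_force: 0.0
t 1.1 q [-16.6   1.1  89.9  18.5  88.9  -4.5] p [0.4022 0.0876 0.3138] f [1.9 1.2 0.3] w 0.0857 gf 0.0
shift [-0.5252, 0.403, 0.2734] turn [-0.0087, 0.0081, 0.0499] mm 358.11356678632524 deg 9.23597144831375
```

```bash
python3 -m handwheel '[[[-0.525,0.403,0.273],[-0.009,0.008,0.05]],[[-0.525,0.403,0.273],[-0.009,0.008,0.05]],[[-0.525,0.403,0.273],[-0.009,0.008,0.05]],[[-0.525,0.403,0.273],[-0.009,0.008,0.05]],[[-0.525,0.403,0.273],[-0.009,0.008,0.05]],[[-0.525,0.403,0.273],[-0.009,0.008,0.05]],[[-0.525,0.403,0.273],[-0.009,0.008,0.05]],[[-0.525,0.403,0.273],[-0.009,0.008,0.05]],[[-0.525,0.403,0.273],[-0.009,0.008,0.05]],[[-0.525,0.403,0.273],[-0.009,0.008,0.05]]]'
python3 - <<'E'
from u import *
log()
R=grasp(20,-1)
rel(np.array([.5714,-.127,.0124]),R)
E
```

```text
time_s: 2.1
position: [0.5598, -0.1551, 0.1073]
tool_rot: [[0.341, 0.932, 0.125], [0.876, -0.364, 0.317], [0.341, 0.002, -0.94]]
ft_force: [0.6, 0.7, 0.4]
grip_width: 0.0856
gripper_force: 0.0
t 2.1 q [-35.9  32.2  81.5  20.3  72.5 -21.8] p [ 0.5598 -0.1551  0.1073] f [0.6 0.7 0.4] w 0.0856 gf 0.0
shift [-0.0075, 0.0009, 0.1992] turn [-0.0002, 0.0004, 0.0022] mm 99.6544458041626 deg 0.39871306454743677
```

```bash
python3 -m handwheel '[[[-0.002,0,0.05],[0,0,0]],[[-0.004,0,0.1],[0,0,0]],[[-0.007,0,0.15],[0,0,0.002]],[[-0.007,0.001,0.199],[0,0,0.002]],[[-0.007,0.001,0.199],[0,0,0.002]],[[-0.007,0.001,0.199],[0,0,0.002]]]'
python3 - <<'E'
from u import *
log()
im,d=get_image("top");cv2.imwrite("pics/top1.png",cv2.resize(im[120:300,340:580,::-1],None,fx=3,fy=3))
E
```

```text
time_s: 2.7
position: [0.572, -0.1272, 0.0135]
tool_rot: [[0.346, 0.93, 0.126], [0.874, -0.369, 0.316], [0.34, 0.001, -0.94]]
ft_force: [0.4, 0.1, 1.3]
grip_width: 0.085
gripper_force: 0.0
t 2.7 q [-32.9  39.5  86.2  22.6  60.2 -23.6] p [ 0.572  -0.1272  0.0135] f [0.4 0.1 1.3] w 0.085 gf 0.0
```

View pics/top1.png

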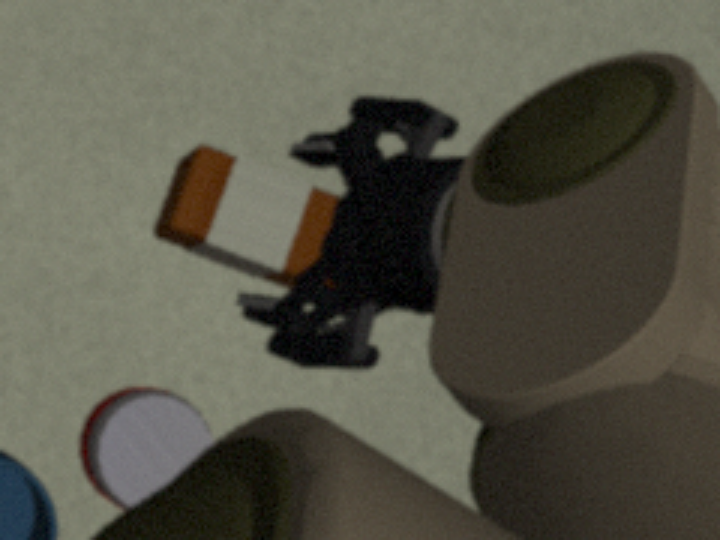

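The open fingers straddle the bottle at crop positions (315,150) and (265,305), and nothing else is near them. I'll close the gripper.

```bash
python3 -m handwheel '[[[0,0,0],[0,0,0]],[[0,0,0],[0,0,0]],[[0,0,0],[0,0,0]],[[0,0,0],[0,0,0]],[[0,0,0],[0,0,0]],[[0,0,0],[0,0,0]]]' 0 60
python3 - <<'E'
from u import *
from scipy.optimize import least_squares
log()
D=[json.loads(l) for l in open("q.jsonl")]
def fk(q,c):
    d,a1,h,L2,L3,a3,Lt=c;q=np.array(q);phi=np.radians(q[1]+q[2])
    r=a1+L2*np.sin(np.radians(q[1]))+L3*np.sin(phi)+a3*np.cos(phi);z=h+L2*np.cos(np.radians(q[1]))+L3*np.cos(phi)-a3*np.sin(phi)
    R=Ro.from_euler('z',q[0],degrees=True).as_matrix()
    return R@np.array([r,d,z])+Lt*ori(q[0],q[1]+q[2],*q[3:])[:,2]
c0=[.1175,0.05,.35,.4,.4,0,.2];reg=np.array([.001]*7)
s=least_squares(lambda c:np.r_[np.concatenate([(fk(q,c)-p) for q,p in D])*1000,.01*(c-c0)*10],c0)
print(s.x,np.abs(s.fun).max()); np.save("c.npy",s.x)
E
```

```text
time_s: 3.35
position: [0.5721, -0.1282, 0.013]
tool_rot: [[0.348, 0.929, 0.127], [0.874, -0.37, 0.316], [0.34, 0.001, -0.94]]
ft_force: [-3.1, -1.1, 7.3]
grip_width: 0.0514
gripper_force: 64.4
t 3.35 q [-32.9  39.6  86.2  22.6  60.2 -23.6] p [ 0.5721 -0.1282  0.013 ] f [-3.1 -1.1  7.3] w 0.0514 gf 64.37765121459961
[1.17499996e-01 2.56872899e-09 1.30100022e-01 5.37099938e-01
 3.50800007e-01 1.02999945e-01 2.57500016e-01] 0.021989997841019886
```

```bash
cat >> u.py <<'E'
from scipy.optimize import least_squares
LO=np.array([-178,-50.5,12.9,-81,10.2,-165]);HI=np.array([178,133,142,261,163,165])
C=np.array([.1175,0,.1301,.5371,.3508,.103,.2575])
def fk(q,c=C):
    d,a1,h,L2,L3,a3,Lt=c;q=np.array(q);phi=np.radians(q[1]+q[2])
    r=a1+L2*np.sin(np.radians(q[1]))+L3*np.sin(phi)+a3*np.cos(phi);z=h+L2*np.cos(np.radians(q[1]))+L3*np.cos(phi)-a3*np.sin(phi)
    R0=Ro.from_euler('z',q[0],degrees=True).as_matrix();R=ori(q[0],q[1]+q[2],*q[3:])
    return R0@np.array([r,d,z])+Lt*R[:,2],R,R0@np.array([r,d,z])
def ik(p,R,q0):
    def f(q):
        a,b,_=fk(q);return np.r_[(a-p)*1000,Ro.from_matrix(b.T@R).as_rotvec()*200]
    s=least_squares(f,np.clip(q0,LO+.01,HI-.01),bounds=(LO,HI));return s.x,np.abs(s.fun).max()
E
python3 - <<'E'
from u import *
np.set_printoptions(precision=3,suppress=True)
co=np.array([.6585,.1962,0])
for az in(72,85,95,105):
  for b in(20,):
    R=place(b,-1,az);sd=np.array([np.cos(d(az)),np.sin(d(az)),0])
    for back in(0,.1,.2,.26):
      p=co-back*np.array([.316,.949,0])+.013*sd+[0,0,.065]
      for g in ([-20,50,80,70,80,150],):
        q,e=ik(p,R,g);print(az,b,back,q.round(1),"err",round(e,2),"wrist",fk(q)[2])
E
```

```text
72 20 0 [-13.6  49.6  86.8  78.9  72.7 136. ] err 0.0 wrist [ 0.588 -0.022  0.153]
72 20 0.1 [-23.8  48.6  90.3  72.4  78.7 131.8] err 0.0 wrist [ 0.556 -0.116  0.153]
72 20 0.2 [-33.9  48.5  90.8  65.1  84.8 129.1] err 0.0 wrist [ 0.525 -0.211  0.153]
72 20 0.26 [-39.8  48.8  89.6  60.8  88.6 128.1] err 0.0 wrist [ 0.506 -0.268  0.153]
85 20 0 [-13.5  52.5  77.5  69.3  83.5 139.7] err 0.0 wrist [ 0.639 -0.032  0.153]
85 20 0.1 [-22.7  51.3  81.1  63.5  88.9 134.7] err 0.0 wrist [ 0.607 -0.127  0.153]
85 20 0.2 [-32.1  51.1  81.7  57.1  94.6 130.9] err 0.0 wrist [ 0.575 -0.222  0.153]
85 20 0.26 [-37.5  51.5  80.7  53.2  98.3 129.2] err 0.0 wrist [ 0.556 -0.279  0.153]
95 20 0 [-12.7  55.   69.9  63.6  92.2 141.5] err 0.0 wrist [ 0.678 -0.032  0.153]
95 20 0.1 [-21.4  53.7  73.8  58.   97.1 135.8] err 0.0 wrist [ 0.647 -0.127  0.153]
95 20 0.2 [-30.2  53.4  74.8  51.9 102.4 131.2] err 0.0 wrist [ 0.615 -0.222  0.153]
95 20 0.26 [-35.3  53.6  74.   48.1 105.9 128.9] err 0.0 wrist [ 0.596 -0.279  0.153]
105 20 0 [-11.4  57.8  61.8  59.1 101.2 142.5] err 0.0 wrist [ 0.718 -0.025  0.153]
105 20 0.1 [-19.6  56.2  66.4  53.3 105.4 136. ] err 0.0 wrist [ 0.686 -0.12   0.153]
105 20 0.2 [-28.   55.7  67.9  47.1 110.1 130.5] err 0.0 wrist [ 0.655 -0.215  0.153]
105 20 0.26 [-32.9  55.8  67.4  43.3 113.3 127.6] err 0.0 wrist [ 0.636 -0.272  0.153]
```

Run:
```python
from u import *
np.set_printoptions(precision=3,suppress=True)
from scipy.spatial.transform import Slerp
s=observe();q=np.array(s["q"]);p0=np.array(s["position"]);R0=np.array(s["tool_rot"])
H=np.array([.56,-.15,.26])
R2=place(20,-1,72)
qa,e=ik(H,R0,q);qb,e2=ik(H,R2,np.array([-34,30,90,65,85,130]));print(qa,e,qb,e2)
Rs=[R0]+[fk(qa+(qb-qa)*k/3)[1] for k in(1,2)]+[R2]
print("direct deg",Ro.from_matrix(R0.T@R2).magnitude()*57.3)
P=[(p0,R0),(H,R0),(H,Rs[1]),(H,Rs[2]),(H,R2)]
g=q
for i in range(4):
    (pa,Ra),(pb,Rb)=P[i],P[i+1]
    sl=Slerp([0,1],Ro.from_matrix([Ra,Rb]))
    for k in np.linspace(0,1,5)[1:]:
        g,e=ik(pa+(pb-pa)*k,sl(k).as_matrix(),g);print(i,k,g.round(1),round(e,2))
    print("leg",i);rel(pb,Rb,pa,Ra)
```

```text
[-35.462  23.944  68.664  19.339  92.124 -13.843] 1.1102230246251565e-13 [-49.064  35.556  74.877  58.681 109.571 148.42 ] 1.942890293094024e-13
direct deg 177.42916700320382
0 0.25 [-33.6  34.5  83.5  21.1  67.6 -21. ] 0.0
0 0.5 [-34.2  30.2  79.6  20.1  75.5 -18.5] 0.0
0 0.75 [-34.8  26.6  74.7  19.5  83.7 -16.2] 0.0
0 1.0 [-35.5  23.9  68.7  19.3  92.1 -13.8] 0.0
leg 0
shift [0.1216, -0.0058, -0.4813] turn [0.0, 0.0, 0.0] mm 248.25544429413685 deg 0.0
1 0.25 [-36.5  25.5  67.1  21.9  96.    0.1] 0.0
1 0.5 [-37.8  26.7  66.4  25.   98.9  14. ] 0.0
1 0.75 [-39.3  27.6  66.6  28.6 100.5  27.6] 0.0
1 1.0 [-40.9  28.   67.7  32.5 100.9  41.1] 0.0
leg 1
shift [0.0, 0.0, 0.0] turn [0.0705, 0.0675, 0.3286] mm 0.0 deg 61.70075528325711
2 0.25 [-41.8  29.5  66.9  35.2 103.9  55. ] 0.0
2 0.5 [-43.   30.7  67.1  38.5 105.9  68.8] 0.0
2 0.75 [-44.2  31.5  68.1  42.1 106.7  82.4] 0.0
2 1.0 [-45.5  31.8  69.9  45.7 106.3  95.7] 0.0
leg 2
shift [0.0, 0.0, 0.0] turn [0.0979, -0.0068, 0.3229] mm 0.0 deg 60.75453185135551
3 0.25 [-46.2  33.3  69.9  48.6 108.7 109.2] 0.0
3 0.5 [-47.1  34.5  70.8  51.9 109.9 122.6] 0.0
3 0.75 [-48.   35.2  72.5  55.3 110.2 135.6] 0.0
3 1.0 [-49.1  35.6  74.9  58.7 109.6 148.4] 0.0
leg 3
shift [0.0, 0.0, 0.0] turn [0.0608, -0.0778, 0.3144] mm 0.0 deg 59.31082486186549
```

```bash
python3 -m handwheel '[[[0.006,0,-0.025],[0,0,0]],[[0.018,0,-0.075],[0,0,0]],[[0.036,-0.002,-0.145],[0,0,0]],[[0.054,-0.003,-0.215],[0,0,0]],[[0.072,-0.004,-0.285],[0,0,0]],[[0.09,-0.005,-0.355],[0,0,0]],[[0.107,-0.006,-0.425],[0,0,0]],[[0.122,-0.006,-0.481],[0,0,0]],[[0.122,-0.006,-0.481],[0,0,0]]]' 0 80
python3 -m handwheel '[[[0,0,0],[0.007,0.0068,0.0329]],[[0,0,0],[0.0141,0.0135,0.0657]],[[0,0,0],[0.0212,0.0203,0.0986]],[[0,0,0],[0.0282,0.027,0.1314]],[[0,0,0],[0.0353,0.0338,0.1643]],[[0,0,0],[0.0423,0.0405,0.1972]],[[0,0,0],[0.0494,0.0473,0.23]],[[0,0,0],[0.0564,0.054,0.2629]],[[0,0,0],[0.0635,0.0608,0.2957]],[[0,0,0],[0.0705,0.0675,0.3286]]]'
python3 -m handwheel '[[[0,0,0],[0.0098,-0.0007,0.0323]],[[0,0,0],[0.0196,-0.0014,0.0646]],[[0,0,0],[0.0294,-0.002,0.0969]],[[0,0,0],[0.0392,-0.0027,0.1292]],[[0,0,0],[0.049,-0.0034,0.1615]],[[0,0,0],[0.0587,-0.0041,0.1937]],[[0,0,0],[0.0685,-0.0048,0.226]],[[0,0,0],[0.0783,-0.0054,0.2583]],[[0,0,0],[0.0881,-0.0061,0.2906]],[[0,0,0],[0.0979,-0.0068,0.3229]]]'
python3 - <<'E'
from u import *
log();rel([.56,-.15,.26],place(20,-1,72))
E
```

```text
time_s: 4.25
position: [0.5605, -0.1502, 0.2629]
tool_rot: [[0.346, 0.929, 0.131], [0.875, -0.37, 0.312], [0.339, 0.007, -0.941]]
ft_force: [-0.0, -0.2, -4.3]
grip_width: 0.0507
gripper_force: 84.9
time_s: 5.25
position: [0.5596, -0.1492, 0.2572]
tool_rot: [[0.969, 0.203, 0.139], [0.087, -0.812, 0.577], [0.23, -0.547, -0.805]]
ft_force: [-0.6, 0.4, -4.0]
grip_width: 0.0513
gripper_force: 84.5
time_s: 6.25
position: [0.5597, -0.1492, 0.2572]
tool_rot: [[0.706, -0.68, 0.199], [-0.537, -0.33, 0.777], [-0.462, -0.655, -0.598]]
ft_force: [-0.6, -0.7, -2.5]
grip_width: 0.051
gripper_force: 84.6
t 6.25 q [-45.5  32.   70.2  45.6 106.2  95.9] p [ 0.5597 -0.1492  0.2572] f [-0.6 -0.7 -2.5] w 0.051 gf 84.58749532699585
shift [-0.0013, -0.0036, -0.0044] turn [0.0608, -0.0772, 0.3117] mm 2.91094540899505 deg 58.8285703247025
```

```bash
python3 -m handwheel '[[[0,0,0],[0.006,-0.008,0.031]],[[0,0,0],[0.012,-0.0155,0.0625]],[[0,0,0],[0.018,-0.023,0.0935]],[[0,0,0],[0.0243,-0.031,0.125]],[[0,0,0],[0.03,-0.0386,0.156]],[[0,0,0],[0.0365,-0.0463,0.187]],[[0,0,0],[0.0425,-0.054,0.218]],[[0,0,0],[0.0486,-0.0618,0.2494]],[[0,0,0],[0.0547,-0.0695,0.2805]],[[0,0,0],[0.0608,-0.0772,0.3117]]]'
python3 -m handwheel '[[[0,0,0],[0,0,0]],[[0,0,0],[0,0,0]]]'
python3 - <<'E'
from u import *
log();rel([.56,-.15,.26],place(20,-1,72))
for n in("top","side"):
    im,dd=get_image(n);np.savez(n+"2.npz",im=im,d=dd)
    if n=="side":cv2.imwrite("pics/side2.png",im[:,:,::-1])
    P=cloud(n,dd);h=cv2.cvtColor(im,cv2.COLOR_RGB2HSV)
    m=(dd>0)&(P[...,2]>.15)&(abs(P[...,0]-.57)<.12)&(abs(P[...,1]+.13)<.12)&(h[...,0]<20)&(h[...,1]>150)
    q=P[m];print(n,len(q),q.mean(0) if len(q) else 0,np.percentile(q,[1,99],axis=0) if len(q) else 0)
E
```

```text
time_s: 7.25
position: [0.5598, -0.1492, 0.2573]
tool_rot: [[-0.106, -0.951, 0.289], [-0.325, 0.308, 0.894], [-0.94, 0.0, -0.342]]
ft_force: [0.9, -0.3, -4.3]
grip_width: 0.0508
gripper_force: 84.6
time_s: 7.45
position: [0.5599, -0.1493, 0.258]
tool_rot: [[-0.099, -0.952, 0.288], [-0.329, 0.305, 0.894], [-0.939, -0.007, -0.344]]
ft_force: [0.6, 0.1, -4.1]
grip_width: 0.0509
gripper_force: 84.7
t 7.45 q [-49.   35.6  75.   58.5 109.4 147.8] p [ 0.5599 -0.1493  0.258 ] f [ 0.6  0.1 -4.1] w 0.0509 gf 84.70803380012512
shift [-0.0033, -0.0006, -0.0025] turn [0.0006, -0.0005, 0.0025] mm 2.088832497652115 deg 0.47349464352429976
top 2669 [ 0.55150582 -0.15031971  0.30321824] [[ 0.50793712 -0.23571977  0.20984132]
 [ 0.58356056 -0.1312743   0.35797153]]
side 355 [ 0.56588337 -0.13669685  0.21002164] [[ 0.54321059 -0.14500883  0.2013186 ]
 [ 0.58773443 -0.12892608  0.21842669]]
```

View pics/side2.png

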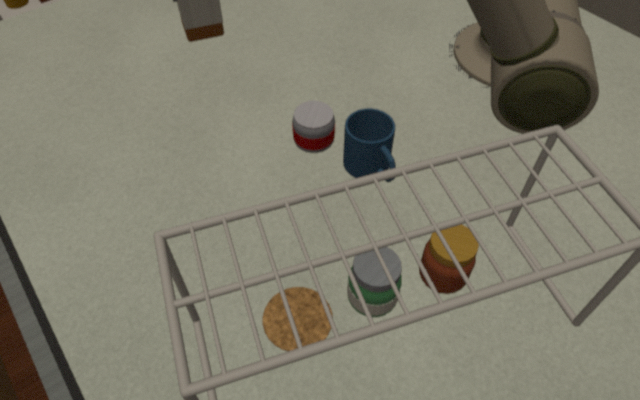

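Run:
```python
from u import *
R=place(20,-1,72)
s=observe();p=np.array(s["position"]);g=np.array(s["q"]);T=np.array([.599,.019,.081])
for k in(.25,.5,.75,1): g,e=ik(p+(T-p)*k,R,g);print(g.round(1),round(e,2))
rel(T,R)
```

```text
[-45.6  37.3  80.6  58.7 103.  143.5] 0.0
[-41.9  39.8  85.   59.9  96.7 139.1] 0.0
[-38.   43.   88.4  62.   90.9 134.8] 0.0
[-33.9  46.9  90.7  65.   85.5 130.6] 0.0
shift [0.2148, 0.0311, 0.4454] turn [0.0005, -0.0006, 0.0027] mm 247.72260381770087 deg 0.5084252596203204
```

```bash
python3 -m handwheel '[[[0.025,0.004,0.052],[0,0,0]],[[0.055,0.008,0.115],[0,0,0]],[[0.09,0.013,0.185],[0,0,0]],[[0.122,0.018,0.253],[0,0,0]],[[0.154,0.022,0.32],[0,0,0.001]],[[0.184,0.027,0.382],[0,0,0.002]],[[0.205,0.03,0.425],[0,0,0.003]],[[0.215,0.031,0.445],[0,0,0.003]],[[0.215,0.031,0.445],[0,0,0.003]],[[0.215,0.031,0.445],[0,0,0.003]]]'
python3 - <<'E'
from u import *
np.set_printoptions(precision=4,suppress=True)
log()
im,dd=get_image("side");np.savez("side3.npz",im=im,d=dd)
cv2.imwrite("pics/side3.png",im[:,:,::-1])
P=cloud("side",dd)
m=(dd>0)&(P[...,2]>.012)&(P[...,2]<.115)&(abs(P[...,0]-.6)<.06)&(abs(P[...,1]-.02)<.06)
q=P[m];az=d(71.6);r=(q[:,:2]-[.5954,.0064])@np.array([[np.cos(az),-np.sin(az)],[np.sin(az),np.cos(az)]])
print(len(q),"in/left coords pct",np.percentile(r,[1,50,99],axis=0),"z",np.percentile(q[:,2],[1,99]))
f=abs(r[:,0]-np.percentile(r[:,0],70))<.012
A=np.c_[q[f][:,2],r[f][:,1],np.ones(f.sum())];sol=np.linalg.lstsq(A,r[f][:,0],rcond=None)[0];print("front face slope vs z (rad), vs lateral, offset",sol,f.sum())
for lo,hi in((.02,.05),(.05,.08),(.08,.11)):
    k=f&(q[:,2]>lo)&(q[:,2]<hi);print(lo,k.sum(),np.percentile(r[k][:,1],[2,98]) if k.sum() else 0)
E
```

```text
time_s: 8.55
position: [0.5994, 0.018, 0.082]
tool_rot: [[-0.107, -0.951, 0.29], [-0.327, 0.309, 0.893], [-0.939, 0.001, -0.343]]
ft_force: [0.7, -0.9, -4.4]
grip_width: 0.0511
gripper_force: 84.7
t 8.55 q [-34.   46.8  90.5  64.9  85.6 130.9] p [0.5994 0.018  0.082 ] f [ 0.7 -0.9 -4.4] w 0.0511 gf 84.73166942596436
2460 in/left coords pct [[-0.0398 -0.051 ]
 [ 0.0259 -0.005 ]
 [ 0.0284  0.0452]] z [0.0291 0.1142]
front face slope vs z (rad), vs lateral, offset [-0.0018  0.006   0.0266] 1527
0.02 335 [-0.0264  0.024 ]
0.05 511 [-0.0267  0.0242]
0.08 587 [-0.0266  0.0243]
```

View pics/side3.png

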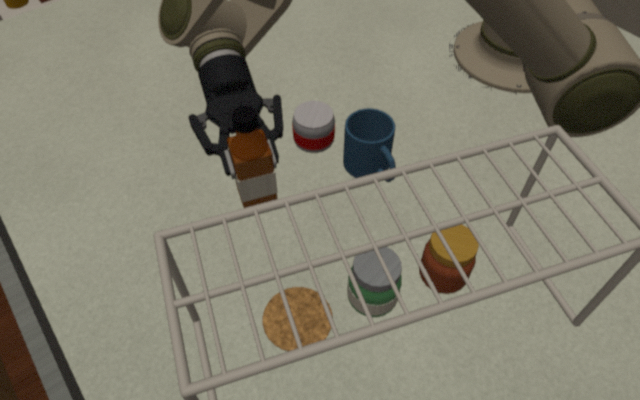

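Side view: the bottle hangs upright at (255,165) in front of the gap. Its face slope is 0.002 rad and its axis is within about 1 mm of plan.

Run:
```python
from u import *
s=observe();p=np.array(s["position"]);R=np.array(s["tool_rot"])
rel(p+[0,0,-.009],place(20,-1,72)); rel(p+[.063,.191,-.009],place(20,-1,72))
```

```text
shift [0.0169, -0.0, 0.0062] turn [-0.0001, -0.0005, -0.0001] mm 8.999999999999995 deg 0.09697467651003139
shift [-0.1213, -0.0017, 0.3839] turn [-0.0001, -0.0005, -0.0001] mm 201.32312336142616 deg 0.09697467651003139
```

```bash
python3 -m handwheel '[[[0.017,0,0.006],[0,0,0]],[[0.01,0,0.025],[0,0,0]],[[-0.005,0,0.065],[0,0,0]],[[-0.022,-0.001,0.112],[0,0,0]],[[-0.04,-0.001,0.16],[0,0,0]],[[-0.06,-0.001,0.215],[0,0,0]],[[-0.08,-0.002,0.27],[0,0,0]],[[-0.1,-0.002,0.325],[0,0,0]],[[-0.115,-0.002,0.367],[0,0,0]],[[-0.121,-0.002,0.384],[0,0,0]]]'
python3 -m handwheel '[[[0,0,0],[0,0,0]],[[0,0,0],[0,0,0]],[[0,0,0],[0,0,0]]]'
python3 - <<'E'
from u import *
np.set_printoptions(precision=4,suppress=True)
log()
im,dd=get_image("side");cv2.imwrite("pics/side4.png",cv2.resize(im[180:400,150:450,::-1],None,fx=2.5,fy=2.5))
P=cloud("side",dd)
az=d(71.6);r=(P[...,:2]-[.6595,.197])@np.array([[np.cos(az),-np.sin(az)],[np.sin(az),np.cos(az)]])
m=(dd>0)&(P[...,2]>.012)&(P[...,2]<.105)&(abs(r[...,0]-.026)<.012)&(abs(r[...,1])<.04)
q=P[m];x=r[m]
print(len(q),np.percentile(x,[2,50,98],axis=0),"z",np.percentile(q[:,2],[0,1]))
sol=np.linalg.lstsq(np.c_[q[:,2],x[:,1],np.ones(len(q))],x[:,0],rcond=None)[0];print(sol)
s=observe();p=np.array(s["position"]);rel(p+[0,0,-.01],place(20,-1,72))
E
```

```text
time_s: 9.6
position: [0.6616, 0.2123, 0.0723]
tool_rot: [[-0.108, -0.952, 0.287], [-0.326, 0.306, 0.895], [-0.939, 0.003, -0.343]]
ft_force: [-0.9, -0.2, -3.9]
grip_width: 0.0513
gripper_force: 84.6
time_s: 9.9
position: [0.6621, 0.2087, 0.0723]
tool_rot: [[-0.109, -0.951, 0.29], [-0.325, 0.31, 0.893], [-0.939, 0.003, -0.343]]
ft_force: [1.4, 0.1, -4.0]
grip_width: 0.0514
gripper_force: 84.6
t 9.9 q [-13.6  48.8  86.8  78.6  72.8 137. ] p [0.6621 0.2087 0.0723] f [ 1.4  0.1 -4. ] w 0.0514 gf 84.6329927444458
1273 [[ 0.0202 -0.0255]
 [ 0.0263  0.0013]
 [ 0.0273  0.0246]] z [0.0136 0.0162]
[-0.0001  0.0275  0.026 ]
shift [0.0188, -0.0001, 0.0069] turn [-0.0, -0.0004, -0.0009] mm 10.0 deg 0.18022916756752355
```

View pics/side4.png

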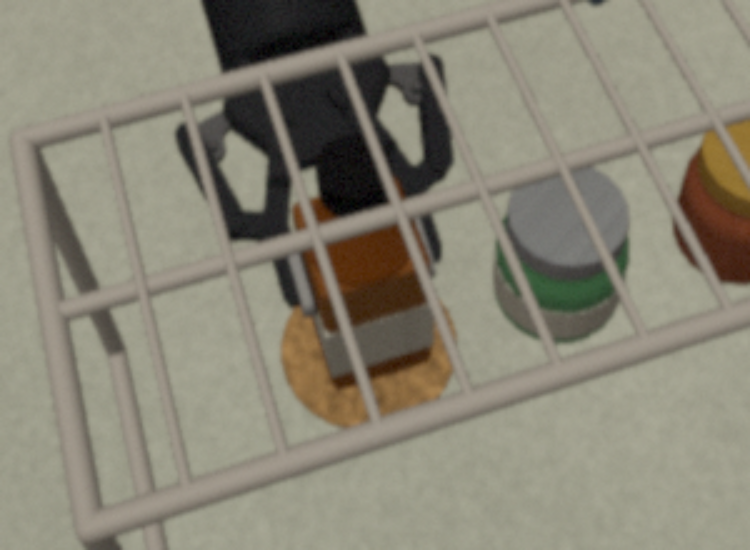

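The bottle is over the coaster in the crop, within about 1 mm of centre. I'll lower it gently.

```bash
python3 -m handwheel '[[[0.004,0,0.0014],[0,0,0]],[[0.008,0,0.0029],[0,0,0]],[[0.012,0,0.0044],[0,0,0]],[[0.015,0,0.0055],[0,0,0]],[[0.015,0,0.0055],[0,0,0]],[[0.015,0,0.0055],[0,0,0]]]'
python3 -c "from u import *;log()"
```

```text
time_s: 10.55
position: [0.6619, 0.2099, 0.0643]
tool_rot: [[-0.108, -0.951, 0.289], [-0.326, 0.309, 0.894], [-0.939, 0.003, -0.343]]
ft_force: [-0.2, -0.2, -3.3]
grip_width: 0.0509
gripper_force: 84.6
t 10.55 q [-13.5  49.6  86.9  78.9  72.6 136.2] p [0.6619 0.2099 0.0643] f [-0.2 -0.2 -3.3] w 0.0509 gf 84.63396549224854
```

```bash
python3 -m handwheel '[[[0.001,0,0.0004],[0,0,0]],[[0.002,0,0.0007],[0,0,0]],[[0.003,0,0.0011],[0,0,0]],[[0.003,0,0.0011],[0,0,0]],[[0.003,0,0.0011],[0,0,0]]]'
python3 -m handwheel '[[[0.001,0,0.0004],[0,0,0]],[[0.0015,0,0.0005],[0,0,0]],[[0.002,0,0.0007],[0,0,0]],[[0.002,0,0.0007],[0,0,0]]]'
```

```text
time_s: 11.05
position: [0.6619, 0.2098, 0.0627]
tool_rot: [[-0.108, -0.951, 0.289], [-0.326, 0.309, 0.894], [-0.939, 0.003, -0.343]]
ft_force: [0.6, 0.0, -3.3]
grip_width: 0.0513
gripper_force: 84.6
time_s: 11.45
position: [0.6619, 0.2098, 0.0625]
tool_rot: [[-0.107, -0.951, 0.289], [-0.325, 0.308, 0.894], [-0.94, 0.002, -0.342]]
ft_force: [-4.4, -2.2, 5.9]
grip_width: 0.0515
gripper_force: 85.2
```

```bash
python3 -m handwheel '[[[0,0,0],[0,0,0]],[[0,0,0],[0,0,0]],[[0,0,0],[0,0,0]],[[0,0,0],[0,0,0]],[[0,0,0],[0,0,0]],[[0,0,0],[0,0,0]]]' 0.82
python3 - <<'E'
from u import *
log();s=observe();p=np.array(s["position"])
rel(p-.22*np.array([.309,.951,0])+[0,0,.005],place(20,-1,72))
E
```

```text
time_s: 12.05
position: [0.662, 0.2098, 0.0616]
tool_rot: [[-0.108, -0.951, 0.289], [-0.326, 0.309, 0.894], [-0.939, 0.003, -0.343]]
ft_force: [0.9, -0.6, 0.3]
grip_width: 0.0701
gripper_force: 0.0
t 12.05 q [-13.5  49.9  86.9  79.   72.6 135.9] p [0.662  0.2098 0.0616] f [ 0.9 -0.6  0.3] w 0.0701 gf 0.0
shift [0.1416, 0.0002, -0.4167] turn [0.0004, -0.0004, -0.0007] mm 220.0438338149924 deg 0.165312121697165
```

```bash
python3 -m handwheel '[[[0.008,0,-0.024],[0,0,0]],[[0.02,0,-0.06],[0,0,0]],[[0.036,0,-0.106],[0,0,0]],[[0.056,0,-0.165],[0,0,0]],[[0.078,0,-0.23],[0,0,0]],[[0.1,0,-0.295],[0,0,0]],[[0.122,0,-0.36],[0,0,0]],[[0.142,0,-0.417],[0,0,0]],[[0.142,0,-0.417],[0,0,0]],[[0.142,0,-0.417],[0,0,0]]]'
python3 - <<'E'
from u import *
np.set_printoptions(precision=4,suppress=True)
log()
im,dd=get_image("side");cv2.imwrite("pics/side5.png",im[:,:,::-1])
P=cloud("side",dd)
az=d(71.6);r=(P[...,:2]-[.6595,.197])@np.array([[np.cos(az),-np.sin(az)],[np.sin(az),np.cos(az)]])
m=(dd>0)&(P[...,2]>.01)&(P[...,2]<.105)&(abs(r[...,0]-.026)<.012)&(abs(r[...,1])<.04)
q=P[m];x=r[m]
print(len(q),np.percentile(x,[2,50,98],axis=0),"z",np.percentile(q[:,2],[0,1]))
print(np.linalg.lstsq(np.c_[q[:,2],x[:,1],np.ones(len(q))],x[:,0],rcond=None)[0])
E
```

```text
time_s: 13.05
position: [0.5938, -0.0006, 0.0666]
tool_rot: [[-0.109, -0.951, 0.291], [-0.325, 0.31, 0.893], [-0.939, 0.003, -0.343]]
ft_force: [-0.3, 1.0, 0.2]
grip_width: 0.0698
gripper_force: 0.0
t 13.05 q [-35.9  48.4  90.3  63.6  86.1 129.1] p [ 0.5938 -0.0006  0.0666] f [-0.3  1.   0.2] w 0.0698 gf 0.0
1395 [[ 0.0184 -0.0248]
 [ 0.0269  0.0016]
 [ 0.0279  0.0255]] z [0.0101 0.0114]
[-0.0134  0.03    0.0273]
```

View pics/side5.png

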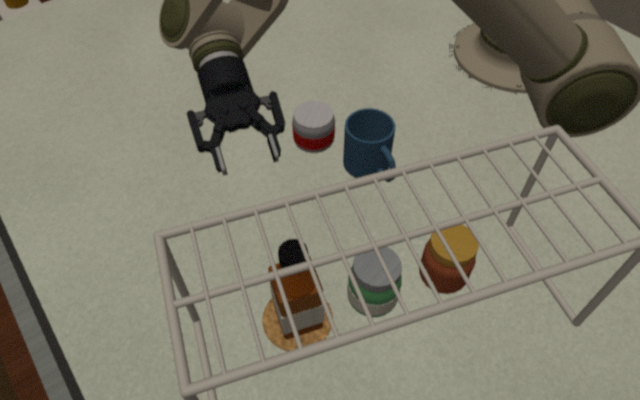

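The bottle stands upright on the coaster at (297,290). The gripper is clear at (235,120), and the jars, tin and mug haven't moved.

```bash
python3 -c "from rig import *;print(close_job())"
```

```text
the job is handed in; nothing more can be done
None
```

The bottle is standing upright on the coaster, released and about 1–2 mm off centre by the camera; the jars, tin and mug look untouched, and I handed the job in at about 13 s (no verdict was returned).

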